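# Click the extension tube onto the desk fan's base

### The arm

A 6-joint arm with a two-finger parallel gripper is mounted at the origin on the work surface. World frame = base frame: x ahead of the robot, y to its left, z up, the work surface at z = 0. Lengths are in m, angles in degrees, forces in N, time in s.
With the tool pointing down it reaches from about 0.4 to 0.825 m from the base axis. Payload 7 kg.
Tool frame: the origin (TCP) lies on the centre line of the jaws, within the pads' length; the fingertips stand 19 mm ahead of it and the grasp point (between the pads) is the TCP (r.tip_extent is the distance from the TCP to the fingertips, in m); z points along the fingers, y is the line along which they close (so a half turn about z gives the same grasp; the last joint's range is limited). The gripper opens to 88 mm and grips with 3 to 60 N. Pads are 19 mm wide; open, the fingers measure 130 mm over their backs; the gripper's body (78 mm by 193 mm) begins 47 mm behind the grasp point.
Start: joints at [-47.664, 20.546, 0.682, 0, -70.136, -16.507], TCP at [0.294, -0.608, 0.246] pointing down, gripper open.
Joint ranges: [-176.03, 176.03], [-82.01, 121.73], [-58.28, 71.71], [-173.87, 95.51], [-174.79, -0.11], [-173.66, 173.66]. Speed limits (degrees/s): [136.94, 136.94, 172.46, 180, 180, 180].

### API

Orientations are given as [roll, pitch, yaw] about the fixed x, y, z axes, in that order (R = Rz(yaw) Ry(pitch) Rx(roll)).
In Python, from plant import r gives the robot as it stands. The module is installed in compiled form; this text tells all that it offers.
- The arm moves only by the tool jog_arm, never from a script. Its argument "deltas" is a list that holds one entry, the list of rows, each a list of 5 numbers: the opening, from -1 (shut) to 1 (fully open), then the shift along the world's x, y, z in cm, then the turn about the world's z in rad. In form: [[[claw, dx, dy, dz, turn], ...]]. A call has 1 to 8 rows; each row shifts and turns the commanded pose from where the row before left it; what a row does not reach is not made up. A row lasts 1/8 s, in which the tool goes at most 62.5 mm and 10.7 degrees, less where a joint would pass 70% of its speed; a pose out of reach is approached as far as the arm can. A call with a gripper value outside its range is refused whole. The fingers move at their own pace and stop on an object; "force" is the grip in N (left out, the last holds). Time passes only in rows, so rows that do not move let the fingers close. It gives the time, the measured TCP pose, the force, the opening and the grip force at its end, in the units of the state.
- r.get_state(): the state, without advancing time (a new reading comes with each control period).
- r.capture(name): name is "scene" or "top"; returns the picture (420x560x3 uint8, blue, green, red); there is no depth.
- r.camera_info(name): a dict with "fx", "fy", "cx", "cy" (pixels), "view" (4x4, takes a point from world to camera coordinates). Camera axes: x right, y up, looking along -z (the intrinsics and any distortion apply to the point x, -y, -z); pixel columns grow to the right and rows downward; lengths in m; the calibration is good to about 2 mm. A picture is of the moment at which its call begins. camera_info takes no time and is no camera call.
- r.close_job(): hands the job in; it is judged then, once.
The state is a dict: "time_s": time; "joints": joint angles; "qd": joint speeds; "joint_torque": joint torques, N m; "tcp_pos": TCP position; "eef_rot": TCP orientation; "contact_force": force on the tool from outside, world axes, zero at the start; "moment": the same for the moment, N m; "gripper_width": finger opening in m; "gripper_force": force on a finger pad.
Only numpy, scipy, OpenCV 4.12 (cv2) and the standard library are available. Lean on these libraries where they do the work, as an engineer would, in place of code of your own. Each camera call takes 0.05 s, during which the arm holds its last target. There are 200 camera calls.

### The job

Raise the desk fan with its extension tube: pick up the aluminium tube standing on the ledge, slide its open end down over the black post of the fan base until it sits fully home on the grey collar, and turn it by feel until the orange spring button snaps out through the hole in its side. Do it gently, without ramming or wrenching the plastic post, then let go and leave the beaker, bowl, pick and tile rack undisturbed.

Things in the scene. Friction and masses are not known exactly. Their poses are not given: they have to be found in the camera images.
- tube: Aluminium extension tube, 0.18 to 0.29 kg, standing loose and upright, open end down. Origin: centre of its lower end; z up its axis. Barrel 35 mm outside diameter, 120 mm tall, then a plain black spigot, 26 mm diameter, 40 mm tall (160 mm in all). The lowest 62 mm are hollow (bore 29 mm, wall 3 mm); above that it is closed and stiff: grip there.
- hole (a point): Middle of the tube's only side hole, in its outer wall on the tube's +x side (axes as the tube), 28 mm above the lower end. Oblong: 11 mm wide, 17 mm tall.
- base: White round fan base, 200 mm diameter, fixed, toggle switch at the front (-x). Origin: centre of its underside, z up. The black plastic post on its axis swivels stiffly to aim the fan and was left up to 1.05 rad (60 degrees) to either side; that angle is not reported, so feel (or look) for it. Rubbing does not turn it.
- collar (a point): Centre of the grey collar's top, 34 mm above the base's underside (axes as the base); 48 mm diameter. The tube's lower end rests on it when home. The post, 27 mm diameter, rises 50 mm from here, its uppermost 8 mm tapered to 18 mm. Sliding on takes under 15 N; keep pushes under 25 N: over 50 N in all of post, button and collar on the tube is forcing it.
- button (a joint): Orange spring button on the post's rear: it points to the base's +x, give or take the swivel, and sticks out 7 mm, 28 mm above the collar; 8 mm wide, 16 tall, sloped top that a tube slides in. 0 = out, 0.004 to 0.006 m under the tube's wall, stop at 0.0085. Spring 3 to 7 N. When the tube is home and the hole within 1.5 mm (0.1 rad) of it, it jumps out and blocks turning and lifting.
- beaker: Empty glass beaker, 60 mm in diameter, 85 mm tall; origin at the centre of its underside. Bystander.
- bowl: Red silicone pinch bowl, 90 mm in diameter, 40 mm tall; origin at the centre of its underside. Bystander.
- pick: Steel dental-style pick lying on the ledge, 168 mm long along its x, handle 8 mm thick; origin under its middle. Bystander.
- rack: Wooden slotted tile rack, 100 x 150 mm, 28 mm tall, with four celadon tiles standing in it; origin at the centre of its underside. Bystander.
- tile1: Celadon tile, 90 x 7 x 90 mm, standing in the rack; origin at the middle of its lower edge. Bystander.
- tile2: Celadon tile, 90 x 7 x 90 mm, standing in the rack; origin at the middle of its lower edge. Bystander.
- tile3: Celadon tile, 90 x 7 x 90 mm, standing in the rack; origin at the middle of its lower edge. Bystander.
- tile4: Celadon tile, 90 x 7 x 90 mm, standing in the rack; origin at the middle of its lower edge. Bystander.

How it is judged (in metres and radians):
On the way, in this order (a step that is already met when the one before it is completed fails the run):
1. the tube is lifted off the ledge, upright (height (world z) of tube above 0.06 m and angle between tube's own z axis and vertical below 0.3 rad), for 0.1 s.
2. the tube is on the post, lower end within 30 mm of the collar, and its wall presses the button in by more than 3 mm (z of tube in the frame of base below 0.064 m and horizontal distance between tube and base below 0.008 m and value of joint button above 0.003 m), for 0.05 s.
At the end, for the whole second after the job is handed in: The tube stands on the base's collar (lower end within 2.5 mm of it), centred within 4 mm and upright within 4 degrees, at rest and let go, with the orange button out through the hole (pressed in by less than 2.5 mm) (z of tube in the frame of base between 0.0315 and 0.0365 m and horizontal distance between tube and base below 0.004 m and angle between tube's own z axis and vertical below 0.07 rad and value of joint button below 0.0025 m and linear speed of tube below 0.02 m/s); the robot touches nothing.
It fails at once if the tube bears on the post, button or base with more than 50 N (all contacts added) (contact force between tube and base above 50 N).
It fails at once if the beaker is pushed more than 20 mm or tipped (distance of beaker from where it was at the start of the episode above 0.02 m or angle between beaker's own z axis and vertical above 0.4 rad).
It fails at once if the bowl is pushed more than 20 mm or tipped (distance of bowl from where it was at the start of the episode above 0.02 m or angle between bowl's own z axis and vertical above 0.4 rad).
It fails at once if the pick is pushed more than 20 mm (distance of pick from where it was at the start of the episode above 0.02 m).
It fails at once if the tile rack or one of its tiles is pushed more than 20 mm or tipped ((distance of rack from where it was at the start of the episode above 0.02 m or angle between rack's own z axis and vertical above 0.4 rad) or (distance of tile1 from where it was at the start of the episode above 0.02 m or angle between tile1's own z axis and vertical above 0.4 rad) or (distance of tile2 from where it was at the start of the episode above 0.02 m or angle between tile2's own z axis and vertical above 0.4 rad) or (distance of tile3 from where it was at the start of the episode above 0.02 m or angle between tile3's own z axis and vertical above 0.4 rad) or (distance of tile4 from where it was at the start of the episode above 0.02 m or angle between tile4's own z axis and vertical above 0.4 rad)).
It also fails if it takes over 64 s, if anything falls off the work surface, if the arm or the gripper's body presses on something with over 40 N, if the wrist force passes 120 N, or if a joint passes its speed limit or range.

## Working session

There is one attempt and no reset: what is moved stays moved. The work goes in short steps, Python scripts to look and compute and a tool call to move; the robot and the scene stay as the last step left them, time stands still between calls to the robot, and variables do not carry over. Pictures are saved under pics/ and viewed, at most 10 in all, crops included, and the job is handed in when it is done.

Besides the shell and the picture viewer there is one more tool, called after "Call:" as name(argument=value, ...), one argument or row to a line, values as JSON. jog_arm: Moves the arm, as the interface text tells. Its arguments: {"type":"object","properties":{"deltas":{"type":"array"},"force":{"type":"number"}},"required":["deltas"]}

```bash
mkdir -p pics; python3 - <<'E'
from plant import r
import cv2
for n in("scene","top"):
    cv2.imwrite(f"pics/{n}0.png",r.capture(n)); i=r.camera_info(n); print(n,i)
print(r.get_state(), r.tip_extent)
E
```

```text
scene {'fx': 459.8392733293838, 'fy': 459.8392733293838, 'cx': 284.94171627397304, 'cy': 208.53943738446898, 'view': array([[-0.64863726,  0.76078192,  0.02192223,  0.39220946],
       [-0.43324518, -0.39275673,  0.81119712,  0.19195694],
       [ 0.6257542 ,  0.51667498,  0.58436174, -1.51540023],
       [ 0.        ,  0.        ,  0.        ,  1.        ]])}
top {'fx': 481.6834502467918, 'fy': 481.6834502467918, 'cx': 277.3639787940504, 'cy': 208.26864044745605, 'view': array([[-0.00771464, -0.99993854,  0.00796227, -0.01104887],
       [ 0.99521652, -0.00690224,  0.09744971, -0.57153873],
       [-0.09738876,  0.00867597,  0.9952086 , -1.13278382],
       [ 0.        ,  0.        ,  0.        ,  1.        ]])}
{'time_s': 0.1, 'joints': array([-4.76652876e+01,  2.05881034e+01,  6.37557369e-01, -1.83377080e-02,
       -7.01355166e+01, -1.65068127e+01]), 'qd': array([-0.07153219, -0.04005639,  0.20445226, -0.03959117,  0.05804893,
        0.14119035]), 'joint_torque': array([-1.24104936e-03, -5.84162879e+01,  2.93751222e+01,  7.01551706e+00,
        1.01434972e-02, -5.65454934e-05]), 'tcp_pos': array([ 0.29387022, -0.60720356,  0.24469461]), 'eef_rot': array([ 1.79912586e+02, -7.92637518e-03, -1.54178338e+02]), 'contact_force': array([ 0.07835681,  0.03792359, -0.01343485]), 'moment': array([-0.02949453,  0.05629349,  0.06483739]), 'gripper_force': 0.0, 'gripper_width': 0.08768948815230947} 0.019
```

View pics/scene0.png

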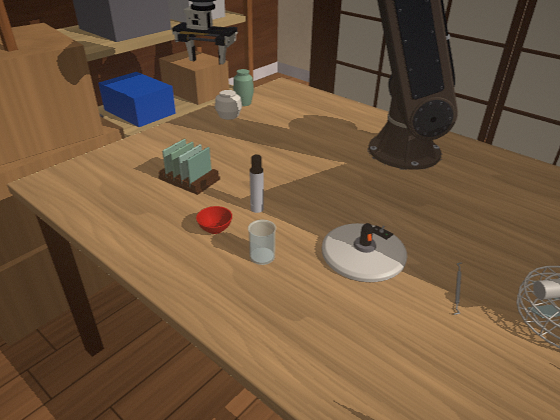

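View pics/top0.png

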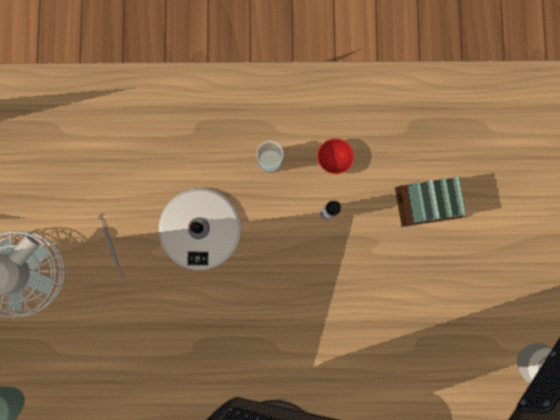

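The scene view shows the tube at about (257,185), base at (365,250) with the orange button visible, beaker (262,243), bowl (214,220), and rack (189,165). In the top view the base is at (200,228) and the tube's spigot at (333,208). I'll zoom in next.

```bash
cat > h.py <<'E'
import numpy as np, cv2
from plant import r
def proj(n,p):
    i=r.camera_info(n); q=i["view"]@np.append(p,1)
    return np.array([i["cx"]+i["fx"]*q[0]/-q[2], i["cy"]-i["fy"]*q[1]/-q[2]])
def onz(n,uv,z):
    i=r.camera_info(n); V=i["view"]; R=V[:3,:3]; c=-R.T@V[:3,3]
    d=R.T@np.array([(uv[0]-i["cx"])/i["fx"],-(uv[1]-i["cy"])/i["fy"],-1]); return c+d*(z-c[2])/d[2]
def crop(img,u0,v0,w,h,s): return cv2.resize(img[v0:v0+h,u0:u0+w],None,fx=s,fy=s,interpolation=cv2.INTER_CUBIC)
E
python3 - <<'E'
from h import *
s=cv2.imread("pics/scene0.png");t=cv2.imread("pics/top0.png")
a=crop(s,225,150,66,66,6);b=crop(s,335,215,66,66,6) 
c=crop(t,155,183,92,92,4.304);d=crop(t,300,175,66,66,6)
f=lambda x:cv2.resize(x,(396,300)) if 0 else x
m=np.hstack([a,b]);cv2.imwrite("pics/c1.png",m);cv2.imwrite("pics/c2.png",np.hstack([c[:396,:396],d]))
# base disc: threshold white in top
g=t.astype(int);w=((g.min(2)>110)&(g.max(2)-g.min(2)<40)).astype(np.uint8)
n,l,st,ce=cv2.connectedComponentsWithStats(w)
for k in range(1,n):
    if st[k,4]>300: print(st[k],ce[k])
print(onz("top",(200,228),.015),onz("top",(333,208),.16))
E
```

```text
[257 141  27  31 535] [270.62803738 157.27476636]
[ 159  188   81   82 4391] [199.24595764 226.32657709]
[   0  231   53   64 1433] [ 28.85903699 257.56524773]
[  0 263  17  31 307] [  5.247557   279.65798046]
[519 349  30  34 342] [531.62865497 367.42105263]
[0.52595587 0.17255071 0.015     ] [ 0.55827353 -0.13295132  0.16      ]
```

View pics/c1.png

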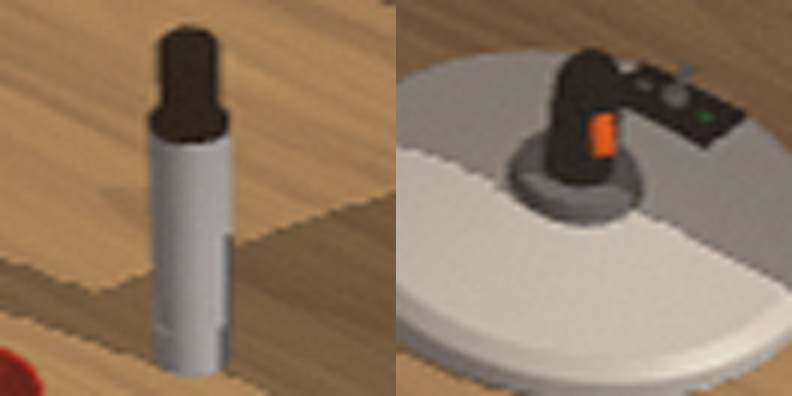

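View pics/c2.png

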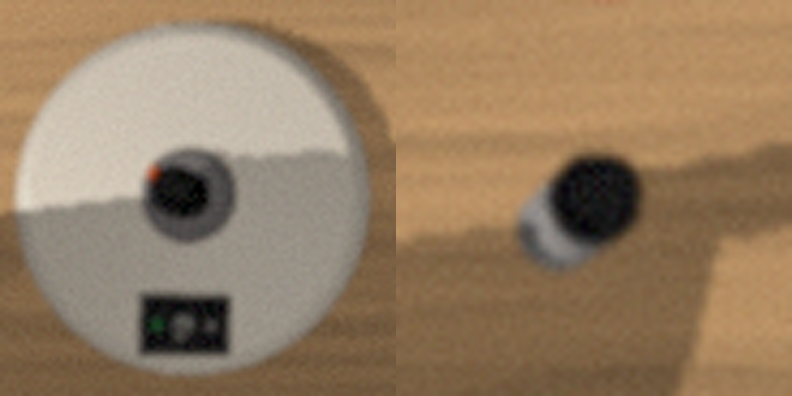

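```bash
cat >> h.py <<'E'
def circ(img,n,c,z,rad,s,u0,v0,col=(0,255,255)):
    a=np.linspace(0,2*np.pi,60); P=np.array([(proj(n,(c[0]+rad*np.cos(q),c[1]+rad*np.sin(q),z))-(u0,v0)+.5)*s for q in a])
    cv2.polylines(img,[np.round(P).astype(int)],True,col,1)
E
cat > ov.py <<'E'
from h import *
import sys
s=cv2.imread("pics/scene0.png");t=cv2.imread("pics/top0.png")
def ov(B,T,out):
    k=9
    C=[]
    for n,img,(bu,bv),(tu,tv) in(("scene",s,(347,215),(236,152)),("top",t,(178,205),(308,180))):
        b=crop(img,bu,bv,44,44,k) if n=="top" else crop(img,bu,bv,44,44,k)
        for z,rd in((.034,.024),(.076,.0135),(.084,.009)): circ(b,n,B,z,rd,k,bu,bv)
        q=crop(img,tu,tv,44,66,6)
        for z,rd in((0,.0175),(.12,.0175),(.12,.013),(.16,.013)): circ(q,n,T,z,rd,6,tu,tv)
        C.append(np.hstack([b,q]) if 0 else (cv2.resize(b,(396,300)) if 0 else b, q))
    b=np.hstack([C[0][0],C[1][0]]); q=np.hstack([C[0][1],C[1][1]])
    cv2.imwrite(out,np.hstack([cv2.resize(np.vstack([C[0][0],C[1][0]]),(296,592)),q[:,:]] if 0 else [cv2.resize(np.vstack([C[0][0],C[1][0]]),(266,532)),cv2.resize(q,(532,399)) if q.shape[0]==532 else cv2.copyMakeBorder(q[:532],0,532-min(532,q.shape[0]),0,0,0)]))
B=eval(sys.argv[1]);T=eval(sys.argv[2]);ov(B,T,sys.argv[3])
E
python3 - <<'E'
from h import *
print("collar top",onz("top",(199.1,228.3),.034),"scene",onz("scene",(335+575/6-.5,215+182/6-.5),.034))
print("posttip top",onz("top",(196.8,227.3),.084))
T=onz("top",(300+597/6-.5,175+198/6-.5),.16);print("spig",T)
print("spig scene",onz("scene",(225+188/6-.5,150+42/6-.5),.16))
E
python3 ov.py "(.525,.172)" "(.558,-.133)" pics/o1.png
```

```text
collar top [0.5241567  0.17179765 0.034     ] scene [0.43234243 0.2973515  0.034     ]
posttip top [0.52361641 0.16935585 0.084     ]
spig [ 0.55836871 -0.27427579  0.16      ]
spig scene [ 0.56578869 -0.13229677  0.16      ]
```

View pics/o1.png

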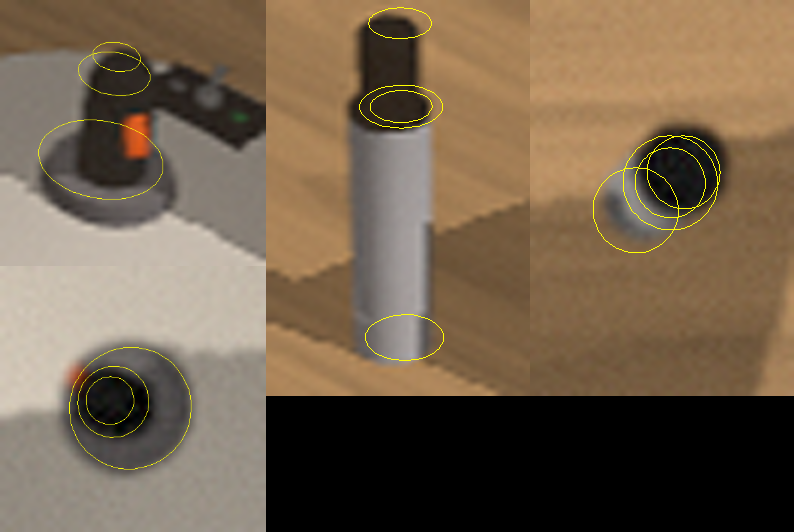

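The crop shows the base model circles about 1 px off in the scene view, and the tube model about 2 px off in both views, with no obvious hole. I'll refine both positions numerically and sample the barrel brightness to find the hole azimuth.

```bash
python3 - <<'E'
from h import *
from scipy.optimize import least_squares
S={n:cv2.imread(f"pics/{n}0.png") for n in("scene","top")}
# spigot+black top mask in each
def hull(n,P):  # mask of projected solid
    pts=np.array([proj(n,p) for p in P]); return cv2.convexHull(pts.astype(np.float32))
a=np.linspace(0,2*np.pi,40)
ring=lambda c,z,rd:[(c[0]+rd*np.cos(q),c[1]+rd*np.sin(q),z) for q in a]
def soft(n,solids,u0,v0,w,h,k=8):
    m=np.zeros((h*k,w*k),np.uint8)
    for P in solids:
        H=hull(n,P); cv2.fillConvexPoly(m,np.round((H-[u0,v0]+.5)*k).astype(int),255)
    return cv2.GaussianBlur(cv2.resize(m,(w,h),interpolation=cv2.INTER_AREA),(0,0),.7)/255.
def dark(n,u0,v0,w,h):
    im=S[n][v0:v0+h,u0:u0+w].astype(float).max(2); return im
import itertools
def fit(n,solids,box,c0,name):
    im=dark(n,*box); best=[]
    for dx in np.arange(-.014,.0141,.001):
        for dy in np.arange(-.014,.0141,.001):
            m=soft(n,solids((c0[0]+dx,c0[1]+dy)),*box)
            best.append((np.corrcoef(m.ravel(),-im.ravel())[0,1],c0[0]+dx,c0[1]+dy))
    best.sort(reverse=True);print(n,name,np.round(best[:3],4).tolist())
sp=lambda c:[ring(c,.12,.013)+ring(c,.16,.013),ring(c,.12,.0175)]
po=lambda c:[ring(c,.034,.0135)+ring(c,.076,.0135),ring(c,.076,.0135)+ring(c,.084,.009)]
fit("top",sp,(318,190,30,34),(.56,-.135),"spigot")
fit("scene",sp,(245,148,24,28),(.56,-.135),"spigot")
fit("top",po,(189,218,22,22),(.525,.172),"post")
fit("scene",po,(356,218,18,30),(.525,.172),"post")
# hole sampling
for n in S:
    V=r.camera_info(n)["view"]; c=-V[:3,:3].T@V[:3,3]; T=(.563,-.136); print(n,c)
    for z in(.01,.028,.046,.06):
        o=[]
        for d in range(0,360,15):
            q=np.radians(d); p=np.array([T[0]+.0175*np.cos(q),T[1]+.0175*np.sin(q),z])
            if np.dot([np.cos(q),np.sin(q),0],c-p)<.1*np.linalg.norm(c-p): continue
            uv=proj(n,p)-0; o.append(f"{d}:{int(cv2.getRectSubPix(S[n],(1,1),tuple(map(float,uv))).mean())}")
        print(z,*o)
# orange
for n in S:
    h=cv2.cvtColor(S[n],cv2.COLOR_BGR2HSV); x0=(335,215,66,66) if n=="scene" else(178,205,44,44)
    g=h[x0[1]:x0[1]+x0[3],x0[0]:x0[0]+x0[2]]; ys,xs=np.where((g[...,0]<12)&(g[...,1]>150)&(g[...,2]>90))
    print(n,"orange",len(xs),xs.mean()+x0[0],ys.mean()+x0[1])
    for d in range(-60,61,15):
        q=np.radians(d);print(d,proj(n,(.525+.0195*np.cos(q),.172+.0195*np.sin(q),.062)).round(1),end=" ")
    print()
E
```

```text
Traceback (most recent call last):
  File "h.py", line 4, in proj
    i=r.camera_info(n); q=i["view"]@np.append(p,1)
ValueError: time passes only in moves, steps and waits
```

```bash
sed -i 's/i=r.camera_info(n);/i=INFO(n);/' h.py; sed -i '2a import functools\nINFO=functools.lru_cache(None)(lambda n:r.camera_info(n))' h.py
cat > fit.py <<'E'
from h import *
a=np.linspace(0,2*np.pi,40)
ring=lambda c,z,rd:[(c[0]+rd*np.cos(q),c[1]+rd*np.sin(q),z) for q in a]
def soft(n,solids,u0,v0,w,h,k=8):
    m=np.zeros((h*k,w*k),np.uint8)
    for P in solids:
        H=cv2.convexHull(np.array([proj(n,p) for p in P]).astype(np.float32))
        cv2.fillConvexPoly(m,np.round((H-[u0,v0]+.5)*k).astype(int),255)
    return cv2.GaussianBlur(cv2.resize(m,(w,h),interpolation=cv2.INTER_AREA),(0,0),.7)/255.
def fit(img,n,solids,box,c0,name,R=12):
    """best pixel shift of the projected dark solid at c0"""
    u0,v0,w,h=box; im=img[v0:v0+h,u0:u0+w].astype(float).max(2); m0=soft(n,solids(c0),*box); best=[]
    for du in np.arange(-6,6.1,.25):
        for dv in np.arange(-6,6.1,.25):
            m=cv2.warpAffine(m0,np.float32([[1,0,du],[0,1,dv]]),(w,h)); best.append((np.corrcoef(m.ravel(),-im.ravel())[0,1],du,dv))
    b=max(best); print(n,name,np.round(b,3)); return np.array(b[1:])
sp=lambda c:[ring(c,.12,.013)+ring(c,.16,.013),ring(c,.12,.0175)]
po=lambda c:[ring(c,.034,.0135)+ring(c,.076,.0135),ring(c,.076,.0135)+ring(c,.084,.009)]
E
cat > run1.py <<'E'
from fit import *
from scipy.optimize import least_squares
S={n:cv2.imread(f"pics/{n}0.png") for n in("scene","top")}
def both(sol,c0,zm,boxes,name):
    sh={n:fit(S[n],n,sol,boxes[n],c0,name) for n in S}
    for ns in(("top",),("scene",),("top","scene")):
        f=lambda p:np.concatenate([proj(n,(p[0],p[1],zm))-proj(n,(*c0,zm))-sh[n] for n in ns])
        s=least_squares(f,c0);print(ns,s.x.round(4),s.fun.round(2))
both(sp,(.56,-.135),.14,{"top":(318,190,30,34),"scene":(245,148,24,28)},"spigot")
both(po,(.525,.172),.06,{"top":(189,218,22,22),"scene":(356,218,18,30)},"post")
for n in S:
    V=INFO(n)["view"]; c=-V[:3,:3].T@V[:3,3]; T=(.563,-.136); print(n,c)
    for z in(.01,.028,.046,.06):
        o=[]
        for d in range(0,360,15):
            q=np.radians(d); p=np.array([T[0]+.0175*np.cos(q),T[1]+.0175*np.sin(q),z])
            if np.dot([np.cos(q),np.sin(q),0],c-p)<.1*np.linalg.norm(c-p): continue
            uv=proj(n,p); o.append(f"{d}:{int(cv2.getRectSubPix(S[n],(1,1),tuple(map(float,uv))).mean())}")
        print(z,*o)
for n in S:
    h=cv2.cvtColor(S[n],cv2.COLOR_BGR2HSV); x0=(335,215,66,66) if n=="scene" else(178,205,44,44)
    g=h[x0[1]:x0[1]+x0[3],x0[0]:x0[0]+x0[2]]; ys,xs=np.where((g[...,0]<12)&(g[...,1]>150)&(g[...,2]>90))
    print(n,"orange",len(xs),xs.mean()+x0[0],ys.mean()+x0[1])
    for d in range(-60,61,15):
        q=np.radians(d);print(d,proj(n,(.525+.0195*np.cos(q),.172+.0195*np.sin(q),.062)).round(1),end=" ")
    print()
E
python3 run1.py
```

```text
scene spigot [ 0.971 -1.     1.25 ]
top spigot [ 0.88  0.75 -0.75]
('top',) [ 0.5616 -0.1367] [-0.  0.]
('scene',) [ 0.5662 -0.1326] [0. 0.]
('top', 'scene') [ 0.5624 -0.1361] [-0.29 -0.35  0.03 -1.04]
scene post [0.558 1.5   1.25 ]
top post [ 0.808 -0.75   0.25 ]
('top',) [0.5244 0.1737] [-0. -0.]
('scene',) [0.5266 0.1771] [0. 0.]
('top', 'scene') [0.5248 0.1751] [-0.58 -0.17 -0.32 -0.72]
scene [1.28583415 0.5599759  0.72122889]
0.01 0:93 15:105 30:124 45:141 60:155 75:162 90:121 105:89 120:89 330:89 345:93
0.028 0:93 15:103 30:125 45:142 60:155 75:159 90:158 105:119 120:96 330:96 345:97
0.046 0:96 15:104 30:125 45:144 60:156 75:160 90:160 105:123 120:94 330:98 345:92
0.06 0:96 15:102 30:125 45:141 60:157 75:160 90:162 105:124 120:97 330:110 345:102
top [ 0.45839913 -0.00516508  1.18314045]
0.01 105:89 120:90 135:87 150:91
0.028 105:82 120:81 135:84 150:93 165:98
0.046 105:86 120:79 135:93 150:100 165:105
0.06 105:102 120:95 135:112 150:117 165:117
scene orange 32 369.1875 236.9375
-60 [356.1 230.3] -45 [356.3 231.7] -30 [357. 233.] -15 [358.3 234.3] 0 [360.  235.4] 15 [362.  236.2] 30 [364.2 236.6] 45 [366.5 236.7] 60 [368.6 236.5] 
top orange 4 190.5 223.0
-60 [204.5 223. ] -45 [203.1 221.3] -30 [201.4 220. ] -15 [199.4 219.2] 0 [197.2 218.9] 15 [195.1 219.2] 30 [193.  220.1] 45 [191.3 221.4] 60 [189.9 223.1]
```

The two fits agree on tube ≈ (0.562, −0.136) and post ≈ (0.5245, 0.174), with the button at about +50°. The hole is not on the visible side. I'll move above the tube now.

Call:
jog_arm(
  deltas=[
    [[1, 2.2, 3.9, 0, 0], [1, 2.2, 3.9, 0, 0], [1, 2.2, 3.9, 0, 0], [1, 2.2, 3.9, 0, 0], [1, 2.2, 3.9, 0, 0], [1, 2.2, 3.9, 0, 0], [1, 2.2, 3.9, 0, 0], [1, 2.2, 3.9, 0, 0]],
  ],
  force=25,
)

```text
time_s: 1.1
tcp_pos: [0.4704, -0.2941, 0.2453]
eef_rot: [180.0, -0.0, -154.2]
contact_force: [0.6, -0.1, -0.2]
gripper_width: 0.0878
gripper_force: 0.0
```

Call:
jog_arm(
  deltas=[
    [[1, 2.2, 3.9, 0, 0], [1, 2.2, 3.9, 0, 0], [1, 2.2, 3.9, 0, 0], [1, 2.2, 3.9, 0, 0], [1, 0, 0, 0, 0], [1, 0, 0, 0, 0]],
  ],
)

```text
time_s: 1.85
tcp_pos: [0.5577, -0.1395, 0.2452]
eef_rot: [180.0, -0.0, -154.1]
contact_force: [-1.4, 0.1, -0.3]
gripper_width: 0.0876
gripper_force: 0.0
```

Call:
jog_arm(
  deltas=[
    [[1, 0.4, 0.3, 0, 0], [1, 0, 0, -3, 0], [1, 0, 0, -3, 0], [1, 0, 0, -3, 0], [1, 0, 0, -2, 0], [1, 0, 0, -1, 0], [1, 0, 0, -0.6, 0], [1, 0, 0, 0, 0]],
  ],
)

```text
time_s: 2.85
tcp_pos: [0.5622, -0.1368, 0.1198]
eef_rot: [-180.0, 0.0, -154.2]
contact_force: [-0.2, -0.1, -0.6]
gripper_width: 0.0873
gripper_force: 0.0
```

```bash
python3 - <<'E'
from h import *
im={n:r.capture(n) for n in("scene","top")}
for n in im: cv2.imwrite(f"pics/{n}1.png",im[n])
cv2.imwrite("pics/g1.png",np.hstack([crop(im["scene"],215,130,85,100,4.6),crop(im["top"],295,165,85,100,4.6)]))
print(r.get_state()["tcp_pos"])
E
```

```text
[ 0.56252141 -0.13662227  0.12030872]
```

View pics/g1.png

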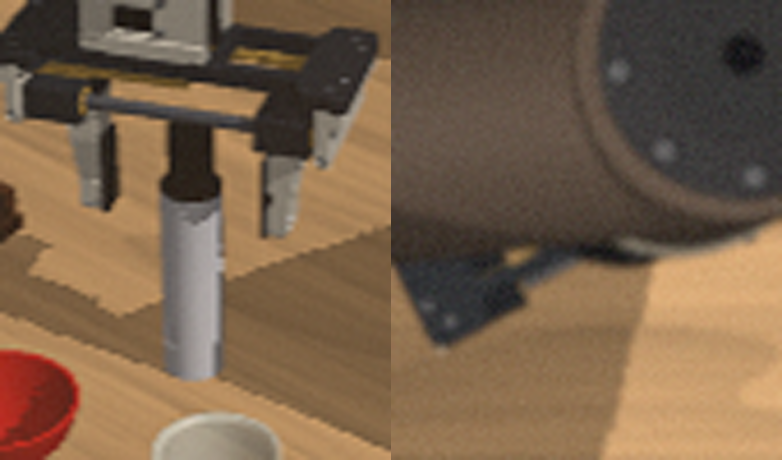

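The scene view shows the tube (at 192,280 in the crop) centred between the fingers; the arm blocks the top view. Closing the gripper now.

Call:
jog_arm(
  deltas=[
    [[1, 0, 0, -0.2, 0], [0, 0, 0, 0, 0], [-0.3, 0, 0, 0, 0], [-0.6, 0, 0, 0, 0], [-1, 0, 0, 0, 0], [-1, 0, 0, 0, 0], [-1, 0, 0, 0, 0]],
  ],
  force=25,
)

```text
time_s: 3.82
tcp_pos: [0.562, -0.1365, 0.1176]
eef_rot: [180.0, -0.0, -154.2]
contact_force: [-1.0, 0.9, 0.5]
gripper_width: 0.0344
gripper_force: 25.0
```

Call:
jog_arm(
  deltas=[
    [[-1, 0, 0, 1, 0], [-1, 0, 0, 3, 0], [-1, 0, 0, 4, 0], [-1, 0, 0, 3, 0], [-1, 0, 0, 1, 0], [-1, 0, 0, 0, 0]],
  ],
)

```text
time_s: 4.58
tcp_pos: [0.562, -0.1364, 0.2376]
eef_rot: [180.0, 0.0, -154.2]
contact_force: [-1.3, 1.2, -2.6]
gripper_width: 0.0346
gripper_force: 25.0
```

Call:
jog_arm(
  deltas=[
    [[-1, -0.2, 2, 0, 0.15], [-1, -0.5, 4, 0, 0.15], [-1, -0.5, 4, 0, 0.15], [-1, -0.5, 4.5, 0, 0.15], [-1, -0.5, 4.5, 0, 0.15], [-1, -0.5, 4.5, 0, 0.15], [-1, -0.5, 4.5, 0, 0.15], [-1, -0.5, 2.9, 0, 0.15]],
  ],
)

```text
time_s: 5.58
tcp_pos: [0.5239, 0.174, 0.2355]
eef_rot: [179.8, -0.1, -85.1]
contact_force: [-0.0, 0.5, -1.8]
gripper_width: 0.0345
gripper_force: 25.0
```

```bash
cat > look.py <<'E'
from fit import *
import sys
k=sys.argv[1]; im=r.capture("scene"); cv2.imwrite(f"pics/scene{k}.png",im); s=r.get_state(); t=s["tcp_pos"]; print(t,s["eef_rot"],s["contact_force"].round(2))
z0=t[2]-.1176
V=INFO("scene")["view"]; c=-V[:3,:3].T@V[:3,3]
for dz in(.01,.02,.028,.036,.05):
    o=[]
    for d in range(-40,131,15):
        q=np.radians(d); o.append(int(cv2.getRectSubPix(im,(1,1),tuple(map(float,proj("scene",(t[0]+.0175*np.cos(q),t[1]+.0175*np.sin(q),z0+dz))))).mean()))
    print(dz,o)
E
python3 look.py 2; python3 - <<'E'
from h import *
im=cv2.imread("pics/scene2.png");p=proj("scene",(.5245,.174,.12)).astype(int);cv2.imwrite("pics/g2.png",crop(im,p[0]-45,p[1]-55,90,110,5))
E
```

```text
[0.52392551 0.17622212 0.23552285] [ 1.79872049e+02 -1.55674043e-02 -8.46057342e+01] [ 0.38  1.21 -2.8 ]
0.01 [87, 91, 95, 105, 121, 140, 151, 160, 144, 116, 88, 82]
0.02 [86, 93, 96, 106, 124, 152, 160, 162, 138, 101, 103, 101]
0.028 [88, 92, 96, 104, 123, 107, 92, 117, 147, 114, 90, 90]
0.036 [87, 92, 95, 105, 123, 116, 111, 129, 140, 102, 99, 89]
0.05 [88, 92, 95, 105, 121, 141, 153, 158, 143, 93, 90, 93]
```

View pics/g2.png

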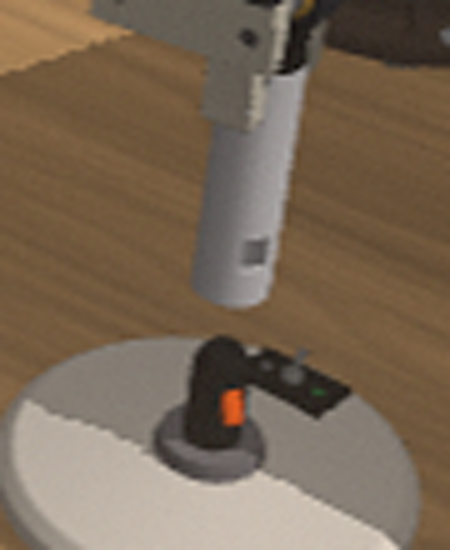

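The crop shows the hole at (255,250), azimuth about 50°, and the button at (233,408), also about 50°. The tube appears to lean a little, so I'll check that against the projected vertical.

```bash
cat > lean.py <<'E'
from h import *
import sys
im=cv2.imread(sys.argv[1]) if len(sys.argv)>1 else r.capture("scene")
t=r.get_state()["tcp_pos"]; z0=t[2]-.1176; sat=cv2.cvtColor(im,cv2.COLOR_BGR2HSV)[...,1].astype(float)
for z in np.arange(z0+.01,z0+.09,.01):
    p=proj("scene",(t[0],t[1],z)); row=cv2.getRectSubPix(sat.astype(np.float32),(41,1),tuple(map(float,p)))[0]
    xs=np.where(row<60)[0]; xs=xs[(xs>8)&(xs<33)]
    print(round(z-z0,3),p.round(1),(xs.min()-20,xs.max()-20) if len(xs) else None, row[::2].astype(int))
E
python3 lean.py pics/scene2.png
python3 - <<'E'
from h import *
im=cv2.imread("pics/scene0.png")
for z in (.01,.05,.09,.11):
    p=proj("scene",(.563,-.136,z));print(z,p.round(1),cv2.getRectSubPix(cv2.cvtColor(im,cv2.COLOR_BGR2HSV)[...,1].astype(np.float32),(31,1),tuple(map(float,p)))[0].astype(int))
E
```

```text
0.01 [370.1 208.8] (np.int64(-8), np.int64(7)) [112 115 114 115 113 114  15  14  13  11  11  10  11  10 112 121 118 116
 116 118 121]
0.02 [370.7 205.1] (np.int64(-8), np.int64(7)) [115 119 116 117 117 112  25  11  12  14  11  13  13  10  99 120 114 118
 117 115 121]
0.03 [371.3 201.4] (np.int64(-9), np.int64(7)) [119 117 117 118 117 108  19  14  11  13  13  12  11  12  89 118 115 117
 117 115 115]
0.04 [371.9 197.6] (np.int64(-8), np.int64(7)) [118 117 117 119 116 113  15  17  12  12  11  10  10   7 101 117 115 116
 116 117 116]
0.05 [372.5 193.8] (np.int64(-9), np.int64(7)) [119 119 115 119 119 104  19  16  12  12   9  10   9  12  89 120 117 115
 115 118 118]
0.06 [373.1 190. ] (np.int64(-9), np.int64(7)) [123 117 116 117 116 107  11  15  16  12  11  10  10  10  93 121 114 119
 118 113 118]
0.07 [373.8 186.1] (np.int64(-9), np.int64(7)) [121 118 118 119 120  90  17  13  14  12  12   8  10   6  98 117 116 114
 121 116 120]
0.08 [374.4 182.1] (np.int64(-9), np.int64(7)) [118 117 122 119 119  99   8  13  19  20  10   9  10  11  84 119 119 113
 116 119 122]
0.09 [375.  178.2] (np.int64(-11), np.int64(7)) [118 119 117 122  65  39  36  39  41  28  26   7   9   6  90 120 117 117
 117 120 118]
0.01 [256.4 205. ] [121 119 120 119 120 118 121 122 107  60  22  18  20  17  17  15  13  13
  13  13  14  38  87 116 120 121 121 121 121 121 119]
0.05 [256.2 192.5] [121 121 121 121 121 121 122 121 109  63  16  20  21  16  15  12  12  12
  11  11  11  20  73 114 121 118 119 119 118 118 119]
0.09 [255.9 179.5] [122 123 121 120 120 121 122 124 108  58  21  23  19  16  16  15  14  12
  12  11  12   8  51 112 122 121 119 121 119 119 118]
0.11 [255.8 172.9] [121 124 123 121 122 123 122 120 101  45  27  46  72  92 126 124 113 139
  60  36  27  10  55 114 121 123 123 120 121 120 121]
```

Call:
jog_arm(
  deltas=[
    [[-1, 0, 0, 0, -0.15], [-1, 0, 0, 0, -0.15], [-1, 0, 0, 0, -0.15], [-1, 0, 0, 0, -0.15], [-1, 0, 0, 0, 0], [-1, 0, 0, 0, 0]],
  ],
)

```text
time_s: 6.38
tcp_pos: [0.5247, 0.1722, 0.2366]
eef_rot: [180.0, -0.1, -119.6]
contact_force: [0.8, -0.1, -1.9]
gripper_width: 0.0342
gripper_force: 25.0
```

```bash
python3 look.py 3; python3 - <<'E'
from h import *
im=cv2.imread("pics/scene3.png");t=r.get_state()["tcp_pos"];z0=t[2]-.1176
top=r.capture("top");cv2.imwrite("pics/top3.png",top)
p=proj("scene",(t[0],t[1],z0));print("axis bottom",p)
c=cv2.getRectSubPix(cv2.cvtColor(im,cv2.COLOR_BGR2HSV)[...,1],(3,31),tuple(map(float,p)));print("col sat",c.mean(1).astype(int))
q=np.radians(44);print("near rim dv",[proj("scene",(t[0]+s*.0175*np.cos(q),t[1]+s*.0175*np.sin(q),z0)) for s in(1,)])
mx=im.max(2)
for z in(.04,.05,.06,.07,.075,.08):
    p=proj("scene",(t[0],t[1],z));print(z,p.round(1),cv2.getRectSubPix(mx,(31,1),tuple(map(float,p)))[0])
p=proj("scene",(t[0],t[1],.084));print("tip col",p,cv2.getRectSubPix(mx,(1,31),tuple(map(float,p)))[:,0])
q=proj("top",(t[0],t[1],.084)).astype(int)
m=np.hstack([crop(im,335,180,66,85,6),crop(top,q[0]-33,q[1]-42,66,85,6)]);cv2.imwrite("pics/g3.png",m)
E
```

```text
[0.52483083 0.17226631 0.2368743 ] [ 1.79967733e+02 -5.58056619e-02 -1.19652416e+02] [-0.69  0.04 -1.18]
0.01 [85, 90, 96, 101, 112, 128, 146, 161, 168, 150, 133, 139]
0.02 [86, 90, 95, 137, 122, 132, 143, 162, 168, 153, 139, 134]
0.028 [83, 89, 95, 108, 101, 99, 140, 161, 169, 150, 136, 139]
0.036 [86, 90, 96, 101, 110, 122, 147, 162, 170, 152, 135, 132]
0.05 [86, 91, 96, 101, 114, 129, 147, 161, 168, 151, 130, 132]
axis bottom [367.87648661 211.3689427 ]
col sat [ 13  13  14  13  13  14  14  13  13  12  12  23  31  12  11  12  12  12
   9  10  50 117 116 114 115 116 103  76  58  54  54]
near rim dv [array([369.52547453, 216.04638743])]
0.04 [363.6 238.8] [137 135 135 135 137 138 129 104  86  82  75  56  46  46  45  46  45  50
  74 139 199 213 183 129 116 131 137 137 136 135 135]
0.05 [364.1 235.4] [134 133 134 136 133 134 135 135 136 138 127  83  40  44  43  45  45  47
 131 200 220 202 128 106 136 136 135 136 127 103  75]
0.06 [364.6 232.1] [134 134 133 134 134 134 134 133 134 136 114  66  43  45  44  43  43  45
  43  43  45  45  46  46  47  44  43  44  44  45  53]
0.07 [365.1 228.7] [133 133 132 133 133 132 132 133 132 132 121  78  37  40  42  44  46  46
  47  49  44  46  47  43  47  65  72  57  42  54  61]
0.075 [365.4 227. ] [133 133 134 133 132 132 133 134 133 134 121  78  43  40  41  45  45  47
  47  45  46  48  53  49  43  41  40  41  42  53  73]
0.08 [365.7 225.2] [131 133 131 133 134 133 132 133 133 135 134 112  70  45  41  45  45  46
  43  40  55  95 126 125  96  75  86 100 112 117 117]
tip col [365.90762962 223.85802063] [121 109 108 110 111 112 112 113 114 117 116 112 110 113  75  45  45  47
  45  45  46  42  45  43  46  41  39  43  42  51  54]
```

View pics/g3.png

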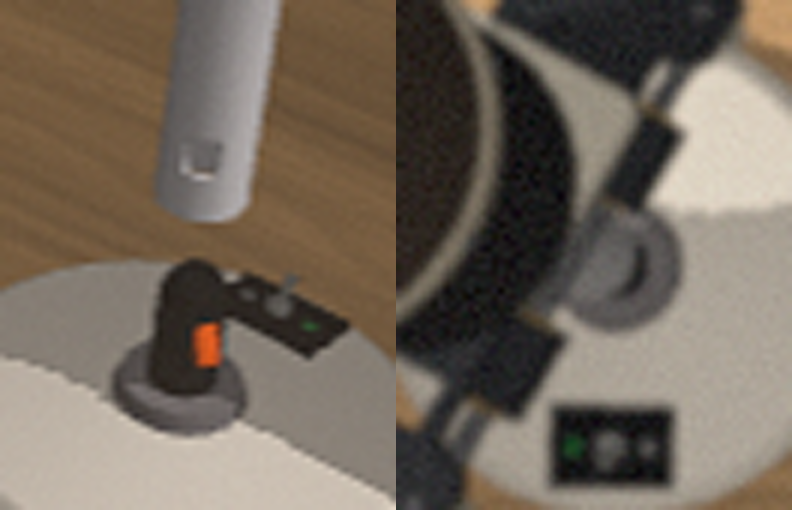

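The left panel shows the hole now at about 15–20°, clear of the button. The post sits about 2 px right of and 1 px below the tube axis, so I shift +2.8 mm in y and descend.

Call:
jog_arm(
  deltas=[
    [[-1, 0, 0.3, 0, 0], [-1, 0, 0, -1, 0], [-1, 0, 0, -1, 0], [-1, 0, 0, -1, 0], [-1, 0, 0, -0.3, 0], [-1, 0, 0, 0, 0]],
  ],
)

```text
time_s: 7.22
tcp_pos: [0.525, 0.1754, 0.2043]
eef_rot: [180.0, -0.0, -119.8]
contact_force: [-0.3, -0.9, -2.2]
gripper_width: 0.0345
gripper_force: 25.0
```

Call:
jog_arm(
  deltas=[
    [[-1, 0, 0, -0.2, 0], [-1, 0, 0, -0.2, 0], [-1, 0, 0, 0, 0]],
  ],
)

```text
time_s: 7.6
tcp_pos: [0.525, 0.1754, 0.2005]
eef_rot: [180.0, -0.0, -119.8]
contact_force: [-0.7, 0.1, -1.9]
gripper_width: 0.0344
gripper_force: 25.0
```

Call:
jog_arm(
  deltas=[
    [[-1, 0, 0, -0.1, 0], [-1, 0, 0, -0.1, 0], [-1, 0, 0, -0.1, 0]],
  ],
)

```text
time_s: 7.98
tcp_pos: [0.525, 0.1755, 0.1975]
eef_rot: [180.0, -0.0, -119.8]
contact_force: [-0.8, 0.2, -2.1]
gripper_width: 0.0344
gripper_force: 25.0
```

Call:
jog_arm(
  deltas=[
    [[-1, 0, 0, -0.1, 0], [-1, 0, 0, -0.1, 0]],
  ],
)

```text
time_s: 8.22
tcp_pos: [0.5251, 0.1754, 0.1955]
eef_rot: [-180.0, -0.0, -119.8]
contact_force: [-0.3, 0.2, -1.5]
gripper_width: 0.0341
gripper_force: 25.0
```

Call:
jog_arm(
  deltas=[
    [[-1, 0, 0, -0.1, 0], [-1, 0, 0, -0.1, 0]],
  ],
)

```text
time_s: 8.48
tcp_pos: [0.5251, 0.1754, 0.1935]
eef_rot: [180.0, -0.0, -119.8]
contact_force: [-0.5, -0.2, -1.9]
gripper_width: 0.034
gripper_force: 25.0
```

Call:
jog_arm(
  deltas=[
    [[-1, 0, 0, -0.1, 0], [-1, 0, 0, -0.1, 0]],
  ],
)

```text
time_s: 8.72
tcp_pos: [0.5251, 0.1754, 0.1915]
eef_rot: [180.0, -0.0, -119.8]
contact_force: [-0.1, 0.4, -3.2]
gripper_width: 0.034
gripper_force: 25.0
```

Call:
jog_arm(
  deltas=[
    [[-1, 0, 0, -0.1, 0], [-1, 0, 0, -0.1, 0], [-1, 0, 0, -0.1, 0]],
  ],
)

```text
time_s: 9.1
tcp_pos: [0.525, 0.1754, 0.1885]
eef_rot: [180.0, -0.0, -119.8]
contact_force: [-0.2, 0.3, -2.5]
gripper_width: 0.0343
gripper_force: 25.0
```

Call:
jog_arm(
  deltas=[
    [[-1, 0, 0, -0.1, 0], [-1, 0, 0, -0.1, 0], [-1, 0, 0, -0.1, 0]],
  ],
)

```text
time_s: 9.48
tcp_pos: [0.5252, 0.1755, 0.1856]
eef_rot: [-180.0, 0.0, -119.8]
contact_force: [-0.2, -0.1, -1.5]
gripper_width: 0.0345
gripper_force: 25.0
```

Call:
jog_arm(
  deltas=[
    [[-1, 0, 0, -0.1, 0], [-1, 0, 0, -0.1, 0], [-1, 0, 0, -0.1, 0]],
  ],
)

```text
time_s: 9.85
tcp_pos: [0.5253, 0.1757, 0.1828]
eef_rot: [-180.0, 0.0, -119.8]
contact_force: [-0.1, 0.9, 0.5]
gripper_width: 0.0342
gripper_force: 25.0
```

Call:
jog_arm(
  deltas=[
    [[-1, 0, 0, -0.1, 0], [-1, 0, 0, -0.1, 0], [-1, 0, 0, -0.1, 0]],
  ],
)

```text
time_s: 10.22
tcp_pos: [0.5253, 0.1756, 0.18]
eef_rot: [-180.0, 0.0, -119.8]
contact_force: [-0.7, 1.2, 4.5]
gripper_width: 0.0342
gripper_force: 25.0
```

Call:
jog_arm(
  deltas=[
    [[-1, 0, 0, -0.1, 0], [-1, 0, 0, -0.1, 0], [-1, 0, 0, -0.1, 0]],
  ],
)

```text
time_s: 10.6
tcp_pos: [0.5253, 0.1756, 0.1769]
eef_rot: [-180.0, 0.0, -119.8]
contact_force: [-0.9, 1.2, 6.6]
gripper_width: 0.0346
gripper_force: 25.0
```

Call:
jog_arm(
  deltas=[
    [[-1, 0, 0, -0.1, 0], [-1, 0, 0, -0.1, 0], [-1, 0, 0, -0.1, 0]],
  ],
)

```text
time_s: 10.98
tcp_pos: [0.525, 0.1755, 0.1732]
eef_rot: [180.0, -0.0, -119.8]
contact_force: [-0.4, 1.0, 2.6]
gripper_width: 0.0344
gripper_force: 25.0
```

Call:
jog_arm(
  deltas=[
    [[-1, 0, 0, -0.2, 0], [-1, 0, 0, -0.2, 0], [-1, 0, 0, -0.2, 0], [-1, 0, 0, -0.2, 0]],
  ],
)

```text
time_s: 11.48
tcp_pos: [0.5251, 0.1755, 0.1654]
eef_rot: [180.0, 0.0, -119.8]
contact_force: [-0.5, 2.5, 1.0]
gripper_width: 0.0344
gripper_force: 25.0
```

Call:
jog_arm(
  deltas=[
    [[-1, 0, 0, -0.2, 0], [-1, 0, 0, -0.2, 0], [-1, 0, 0, -0.2, 0], [-1, 0, 0, -0.2, 0]],
  ],
)

```text
time_s: 11.98
tcp_pos: [0.5251, 0.1755, 0.1575]
eef_rot: [-180.0, 0.0, -119.8]
contact_force: [0.0, 1.8, 1.7]
gripper_width: 0.0344
gripper_force: 25.0
```

Call:
jog_arm(
  deltas=[
    [[-1, 0, 0, -0.1, 0], [-1, 0, 0, -0.1, 0], [-1, 0, 0, -0.1, 0]],
  ],
)

```text
time_s: 12.35
tcp_pos: [0.5251, 0.1755, 0.1545]
eef_rot: [-180.0, 0.0, -119.8]
contact_force: [0.4, 1.5, 1.9]
gripper_width: 0.0346
gripper_force: 25.0
```

Call:
jog_arm(
  deltas=[
    [[-1, 0, 0, -0.1, 0], [-1, 0, 0, -0.1, 0]],
  ],
)

```text
time_s: 12.6
tcp_pos: [0.5251, 0.1755, 0.1525]
eef_rot: [-180.0, 0.0, -119.8]
contact_force: [1.0, 2.4, 0.9]
gripper_width: 0.0346
gripper_force: 25.0
```

Call:
jog_arm(
  deltas=[
    [[-1, 0, 0, -0.05, 0], [-1, 0, 0, -0.05, 0]],
  ],
)

```text
time_s: 12.85
tcp_pos: [0.5252, 0.1755, 0.1516]
eef_rot: [-180.0, 0.0, -119.8]
contact_force: [-0.7, 3.2, 3.4]
gripper_width: 0.0346
gripper_force: 25.0
```

Call:
jog_arm(
  deltas=[
    [[-1, 0, 0, -0.03, 0], [-1, 0, 0, -0.03, 0]],
  ],
)

```text
time_s: 13.1
tcp_pos: [0.5254, 0.1758, 0.1516]
eef_rot: [-180.0, 0.1, -119.8]
contact_force: [-1.0, 2.9, 7.3]
gripper_width: 0.0345
gripper_force: 25.0
```

Seated on the collar with a light push. Now turning in small steps while watching the moment.

Call:
jog_arm(
  deltas=[
    [[-1, 0, 0, 0, 0.06], [-1, 0, 0, 0, 0.06], [-1, 0, 0, 0, 0.06], [-1, 0, 0, 0, 0.06], [-1, 0, 0, 0, 0.06]],
  ],
)

```text
time_s: 13.72
tcp_pos: [0.5255, 0.1757, 0.1515]
eef_rot: [-179.9, 0.0, -102.5]
contact_force: [-0.1, 3.8, 6.0]
gripper_width: 0.0343
gripper_force: 25.0
```

```bash
cat > m.py <<'E'
from h import *
s=r.get_state();print(s["tcp_pos"].round(4),s["eef_rot"].round(1),s["contact_force"].round(1),s["moment"].round(2))
im=r.capture("scene");h=cv2.cvtColor(im,cv2.COLOR_BGR2HSV)[220:260,345:390]
ys,xs=np.where((h[...,0]<12)&(h[...,1]>150)&(h[...,2]>90));print(len(xs),xs.mean()+345 if len(xs) else"")
cv2.imwrite("pics/last.png",im)
for z in(.054,.062,.07,.09):
    print(z,[int(cv2.getRectSubPix(im,(1,1),tuple(map(float,proj("scene",(.5251+.0175*np.cos(np.radians(d)),.1755+.0175*np.sin(np.radians(d)),z))))).mean()) for d in range(-30,121,10)])
E
python3 m.py
```

```text
[0.5255 0.1757 0.1515] [-179.9    0.  -102.5] [-0.1  3.8  6. ] [ 1.39  0.26 -0.08]
8 367.875
0.054 [96, 90, 95, 101, 104, 109, 105, 105, 127, 118, 142, 170, 173, 157, 142, 140]
0.062 [91, 91, 96, 100, 105, 114, 62, 55, 68, 93, 142, 166, 162, 159, 163, 149]
0.07 [95, 90, 96, 100, 104, 115, 129, 133, 145, 157, 163, 168, 174, 154, 132, 128]
0.09 [93, 90, 96, 100, 105, 114, 131, 138, 145, 153, 161, 169, 173, 143, 132, 142]
```

Call:
jog_arm(
  deltas=[
    [[-1, 0, 0, 0, 0.05], [-1, 0, 0, 0, 0.05], [-1, 0, 0, 0, 0]],
  ],
)

```text
time_s: 14.15
tcp_pos: [0.5252, 0.1756, 0.1515]
eef_rot: [-180.0, 0.0, -96.8]
contact_force: [-1.2, 2.9, 5.8]
gripper_width: 0.0343
gripper_force: 25.0
```

```bash
python3 m.py
```

```text
[0.5252 0.1756 0.1515] [-180.     0.   -96.8] [-1.2  2.9  5.8] [1.28 0.58 0.05]
21 368.7142857142857
0.054 [95, 90, 94, 101, 105, 115, 102, 79, 87, 106, 107, 150, 171, 157, 143, 136]
0.062 [93, 90, 96, 100, 102, 110, 89, 69, 104, 112, 129, 159, 158, 153, 163, 149]
0.07 [95, 90, 93, 100, 105, 113, 127, 133, 148, 157, 162, 166, 171, 152, 133, 127]
0.09 [94, 90, 95, 98, 105, 114, 127, 139, 148, 154, 161, 168, 172, 144, 132, 143]
```

Call:
jog_arm(
  deltas=[
    [[-1, 0, 0, 0, 0.04], [-1, 0, 0, 0, 0]],
  ],
)

```text
time_s: 14.45
tcp_pos: [0.5251, 0.1754, 0.1516]
eef_rot: [-180.0, 0.0, -94.5]
contact_force: [-1.1, 2.5, 6.9]
gripper_width: 0.0342
gripper_force: 25.0
```

```bash
python3 m.py
```

```text
[0.5251 0.1754 0.1516] [-180.     0.   -94.5] [-1.1  2.5  6.9] [0.97 0.67 0.01]
22 368.6363636363636
0.054 [93, 90, 95, 100, 104, 114, 106, 88, 87, 103, 107, 150, 173, 159, 145, 138]
0.062 [93, 92, 95, 100, 105, 110, 88, 69, 105, 111, 134, 160, 155, 139, 136, 149]
0.07 [95, 89, 96, 101, 106, 116, 130, 135, 147, 146, 155, 166, 172, 150, 131, 126]
0.09 [92, 92, 96, 100, 105, 115, 128, 140, 147, 153, 161, 168, 171, 143, 133, 130]
```

Call:
jog_arm(
  deltas=[
    [[-1, 0, 0, 0, 0.04], [-1, 0, 0, 0, 0]],
  ],
)

```text
time_s: 14.75
tcp_pos: [0.525, 0.1752, 0.1515]
eef_rot: [-180.0, -0.0, -92.3]
contact_force: [-0.7, 1.8, 7.2]
gripper_width: 0.034
gripper_force: 25.0
```

```bash
python3 m.py
```

```text
[0.525  0.1752 0.1515] [-180.    -0.   -92.3] [-0.7  1.8  7.2] [0.77 0.64 0.02]
22 368.6363636363636
0.054 [94, 91, 96, 100, 106, 118, 111, 90, 89, 105, 108, 148, 145, 150, 148, 143]
0.062 [91, 91, 96, 100, 103, 115, 93, 68, 104, 113, 132, 153, 154, 138, 127, 108]
0.07 [92, 91, 96, 99, 105, 114, 131, 137, 142, 128, 153, 168, 156, 151, 132, 124]
0.09 [92, 91, 95, 99, 105, 115, 129, 140, 149, 156, 160, 168, 172, 140, 130, 126]
```

```bash
python3 -c "
from h import *
cv2.imwrite('pics/g4.png',crop(cv2.imread('pics/last.png'),335,175,66,85,7))"
```

```text
(no output)
```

View pics/g4.png

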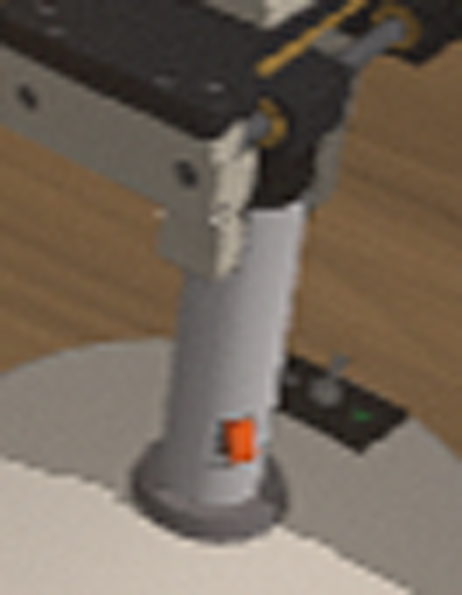

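The orange button sticks out through the hole at (240,440) and the tube sits on the collar, so it has snapped. Next I relax the twist, release and retreat.

Call:
jog_arm(
  deltas=[
    [[-1, 0, 0, 0.02, -0.05], [-0.3, 0, 0, 0, 0], [0, 0, 0, 0, 0], [0.5, 0, 0, 0, 0], [1, 0, 0, 0, 0], [1, 0, 0, 0, 0], [1, 0, 0, 0, 0]],
  ],
)

```text
time_s: 15.68
tcp_pos: [0.525, 0.1754, 0.1511]
eef_rot: [180.0, -0.0, -95.2]
contact_force: [0.6, 0.3, 0.5]
gripper_width: 0.0783
gripper_force: 0.0
```

Call:
jog_arm(
  deltas=[
    [[1, 0, 0, 1, 0], [1, 0, 0, 2, 0], [1, 0, 0, 3, 0], [1, 0, 0, 3, 0], [1, 0, 0, 3, 0], [1, 0, 0, 2, 0], [1, 0, 0, 0, 0], [1, 0, 0, 0, 0]],
  ],
)

```text
time_s: 16.68
tcp_pos: [0.5247, 0.1753, 0.2908]
eef_rot: [180.0, -0.0, -95.2]
contact_force: [-0.2, -0.1, 0.4]
gripper_width: 0.0874
gripper_force: 0.0
```

```bash
python3 m.py; python3 -c "
from h import *
cv2.imwrite('pics/g5.png',crop(cv2.imread('pics/last.png'),140,120,280,200,2.8))"
```

```text
[0.5247 0.1753 0.2908] [180.   -0.  -95.2] [-0.2 -0.1  0.4] [-0.02  0.09 -0.  ]
22 368.6363636363636
0.054 [91, 88, 95, 99, 102, 114, 100, 82, 86, 102, 106, 145, 168, 155, 143, 136]
0.062 [89, 89, 93, 98, 103, 112, 88, 67, 103, 110, 133, 157, 151, 134, 130, 144]
0.07 [93, 88, 93, 97, 102, 112, 126, 132, 144, 143, 151, 165, 169, 148, 128, 122]
0.09 [90, 88, 93, 98, 102, 110, 122, 136, 145, 150, 158, 163, 167, 139, 129, 140]
```

View pics/g5.png

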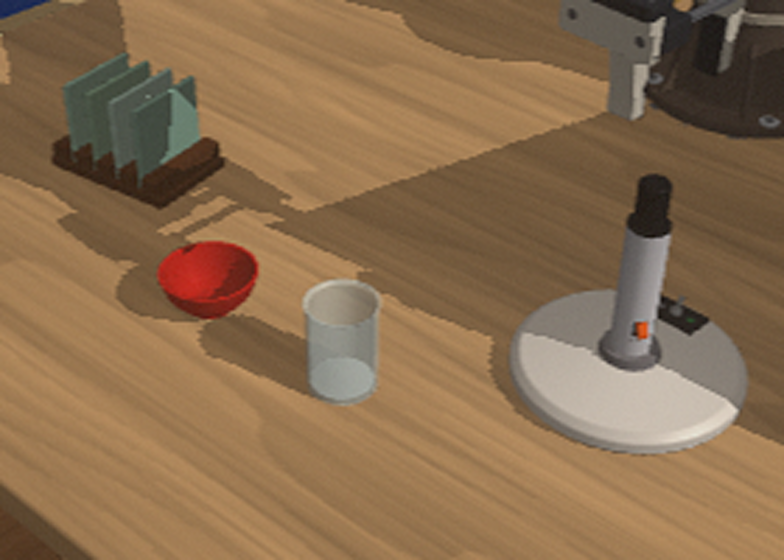

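The tube stands upright on the collar with the orange button out at (642,330), and the gripper is clear above it. The bystanders in view are undisturbed; the pick is outside this crop, but the arm never went near it. Handing in.

```bash
python3 -c "
from plant import r
print(r.close_job())"
```

```text
the job is handed in; nothing more can be done
None
```

The tube is home on the collar with the orange button out through the hole, the gripper has let go, and the job was handed in at about 17 s; no verdict came back.

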